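# Hold a laptop adapter on the sprung contacts of a test dock

## Robot

A 6-joint arm with a two-finger parallel gripper is mounted at the origin on a cart in front of the work surface, level with it; the furniture and walls round the work are solid. World frame = base frame: x ahead of the robot, y to its left, z up, the work surface at z = 0. Lengths are in m, angles in rad, forces in N, time in s.
With the tool pointing down it reaches from about 0.35 to 0.85 m from the base axis. Payload 8.1 kg.
Tool frame: the origin (TCP) lies at the centre of the arm's flange, where the gripper is bolted on; the fingertips stand 186 mm ahead of it and the grasp point (between the pads) lies 167 mm ahead of it; z points along the fingers, y is the line along which they close (so a half turn about z gives the same grasp; the last joint's range is limited). The gripper opens to 93 mm and grips with 3 to 60 N. Pads are 15 mm wide; open, the fingers measure 128 mm over their backs; the gripper's body (75 mm by 188 mm) begins 65 mm behind the grasp point.
Start: joints at [-1.334, 0.13, 1.488, -0, 1.523, -0.085], TCP at [0.19, -0.569, 0.405] pointing down, gripper open.
Joint ranges: [-2.96, 2.96], [-0.89, 2.26], [0.02, 2.5], [-1.34, 4.48], [0, 2.73], [-2.66, 2.66]. Speed limits (rad/s): [2.39, 2.39, 2.79, 3.14, 3.14, 3.14].

## Interface

Orientations are given as a rotation vector (axis times angle).
In Python, from plant import read_state, read_camera, camera_params, robot gives the robot as it stands.
- The arm moves only by the tool carry_out, never from a script. Its argument "targets" is a list of rows, each an object of numbers: "hand": the opening in per cent of the stroke, from 0 (shut) to 100 (fully open); "x", "y", "z": the shift along the tool's x, y, z in m; "ax", "ay", "az": the turn, a rotation vector about the tool's x, y, z in rad. In form: [{"hand": .., "x": .., "y": .., "z": .., "ax": .., "ay": .., "az": ..}, ...]. A call has 1 to 8 rows; each row is the pose to reach, as a shift and turn from the pose commanded when the call began, along the tool's axes at that moment; what a row does not reach only later rows make up. A row lasts 1/8 s, in which the tool goes at most 62.5 mm and 10.7 degrees, less where a joint would pass 70% of its speed; a pose out of reach is approached as far as the arm can. A call with a gripper value outside its range is refused whole. The fingers move at their own pace and stop on an object; "newtons" is the grip in N (left out, the last holds). Time passes only in rows, so rows that repeat a pose let the fingers close. It gives the time, the measured TCP pose, the force, the opening and the grip force at its end, in the units of the state.
- read_state(): the state, without advancing time (a new reading comes with each control period).
- read_camera(name): name is "side" or "top"; returns (picture, depth): 420x560x3 uint8, blue, green, red; 420x560 float32, m along the optical axis (not along the pixel's ray), 0 where there is no reading.
- camera_params(name): a dict with "fx", "fy", "cx", "cy" (pixels), "k1" (the pictures are not rectified: a ray, as slopes to the right and down, at radius r is drawn at 1 + k1 r^2 times it, then the intrinsics apply), "position" and "rotation" of the camera in the world. Camera axes: x right, y up, looking along -z (the intrinsics and any distortion apply to the point x, -y, -z); pixel columns grow to the right and rows downward; lengths in m; the calibration is good to about 2 mm. A picture is of the moment at which its call begins. camera_params takes no time and is no camera call.
- robot.close_job(): hands the job in; it is judged then, once.
The state is a dict: "t": time; "q": joint angles; "dq": joint speeds; "joint_torque": joint torques, N m; "tool_pos": TCP position; "orientation": TCP orientation; "force": force on the tool from outside, world axes, zero at the start; "wrist_torque": the same for the moment, N m; "opening": finger opening in m; "gripper_force": force on a finger pad.
Only numpy, scipy, OpenCV 4.12 (cv2) and the standard library are available. Lean on these libraries where they do the work, as an engineer would, in place of code of your own. Each camera call takes 0.05 s, during which the arm holds its last target. There are 200 camera calls.

## Task

Lay the black power adapter flat in the cradle of the test dock, its short lead stub in the notch of the end stop and its plain end towards the contact head, and let go of it. Then push down the red paddle of the dock's spring lever with the fingers until the contact head bears on the adapter and the lever's pointer stands in the green band, never in the red. Keep it there for at least two seconds and finish while still holding the paddle down; leave the other things on the desk alone.

Things in the scene. Friction and masses are not known exactly. Their poses are not given: they have to be found in the camera images.
- power_brick: Black power adapter with a label on top, loose on the desk, 0.18 to 0.35 kg: a block 49 mm wide (x), 30 mm high, y -63 to 45 mm from its origin, plus a thin lead stub from y = 45 to 63 mm in the middle of its +y end. Origin on its underside, 9 mm from the middle of the block towards the stub.
- dock: Adapter test dock screwed to the desk; place and angle vary. Grey base plate 8 mm thick, x -52 to 52, y -81 to 113 mm; origin on the desk under the cradle's centre. Lever at its +y end. White scale plate (85 mm high, y 93 to 113 mm) on its -x side. Two aluminium cheeks, 78 mm high at x = +-46, y = 65 mm, carry the lever.
- lead_end (a point): Near the end of the adapter's lead stub, 60 mm along its +y, 15 mm above its underside.
- cradle (a point): Where the adapter's origin should be laid, its +y along the dock's -y: top of the base plate (8 mm above the desk), x = y = 0 of the dock; 4 mm clear on each side, 7 mm at each end (contact head at rest at y = 70 mm). Blue guide rails, inner faces x = +-28.5, tops 32 mm above the desk, y -50 to -30 and 36 to 56 mm; open between them for fingers.
- end_stop (a point): Top middle of the aluminium end stop's face at the dock's y = -52 mm, 34 mm above the desk; a 21 mm wide notch in its middle takes the lead stub.
- hinge (a point): On the lever's hinge axis (along the dock's x): y = 65.2 mm in the dock, 65 mm above the desk.
- lever (a joint): Lever angle, rad: 0 at rest (arm raised 0.235 above level), grows as the paddle goes down, stop 0.72; a spring lifts it back. Black pointer on the scale: green band 0.40 to 0.60, red above. The paddle needs about 3 N at first, 6 to 12 N in the green. At about 0.35 the contact head has slid the adapter against the stop and its spring begins to give.
- paddle: Red ribbed thumb paddle 36 x 34 x 12 mm at the end of the lever (dock's +y end); origin on the lever's centre line 110 mm from the hinge axis, z normal to its top. At rest about 91 mm above the desk, 172 mm along the dock's y; goes down 44 to 65 mm to be in the green. Only the desk is under it. Stiffly pivoted (0.1 rad at most).
- paddle_top (a point): Middle of the paddle's top face, the place to press; 110 mm from the hinge axis along the lever and 8 mm over its centre line.
- contact_head: Black sprung contact head with brass pins on the lower arm of the lever, 34 mm wide; swings towards the end stop (-y of the dock) as the paddle goes down and pushes on the end of the adapter; at most 12 mm spring travel, 0.7 N/mm. Origin 40 mm from the hinge axis.
- multimeter: Bystander, to be left alone: blue-green multimeter 142 x 69 x 44 mm; origin at the centre of its underside.
- heatsink: Bystander, to be left alone: silver finned heat sink 40 x 40 x 26 mm; origin at the centre of its underside.
- solder_spool: Bystander, to be left alone: blue solder spool 53 mm across, 33 mm high; origin at the centre of its underside.
- screw_tin: Bystander, to be left alone: round tin of screws 61 mm across, 21 mm high; origin at the centre of its underside.
- bottle_ipa: Bystander, to be left alone: white bottle with a red cap, 56 mm across, 144 mm high; origin at the centre of its underside.
- driver_big: Bystander, to be left alone: red and black screwdriver 160 mm long; origin at the centre of its underside.
- flush_cutters: Bystander, to be left alone: red-handled cutters 130 mm long; origin at the centre of its underside.
Mind the look-alikes: they are no part of the job. What is shaped like the power_brick but brown or purple is not meant.

How it is judged:
By the outcome, as a careful person would: the job done as asked, in the order asked, and still so for the second after the job is handed in, while the arm keeps its last pose, push and grip.
It also fails if it takes over 50 s, if anything falls off the work surface, if the arm or the gripper's body presses on something with over 40 N, if the wrist force passes 120 N, or if a joint passes its speed limit or range.

## Working session

There is one attempt and no reset: what is moved stays moved. The work goes in short steps, Python scripts to look and compute and a tool call to move; the robot and the scene stay as the last step left them, time stands still between calls to the robot, and variables do not carry over. Pictures are saved under pics/ and viewed, at most 10 in all, crops included, and the job is handed in when it is done.

Besides the shell and the picture viewer there is one more tool, called after "Emit:" by a JSON object that holds its "fn" and its "kwargs". carry_out: Moves the arm, as the interface text tells. Its arguments: {"type":"object","properties":{"targets":{"type":"array","items":{"type":"object","properties":{"hand":{"type":"number"},"x":{"type":"number"},"y":{"type":"number"},"z":{"type":"number"},"ax":{"type":"number"},"ay":{"type":"number"},"az":{"type":"number"}}}},"newtons":{"type":"number"}},"required":["targets"]}

```bash
mkdir -p pics; ls; cat > h.py <<'E'
import numpy as np, cv2
from plant import read_state, read_camera, camera_params, robot
from scipy.spatial.transform import Rotation as R
def Rm(p):
    r=np.array(p["rotation"],float)
    return r if r.shape==(3,3) else (R.from_rotvec(r).as_matrix() if r.size==3 else None)
def cloud(name,d):
    p=camera_params(name);v,u=np.mgrid[0:420,0:560].astype(float)
    K=np.array([[p["fx"],0,p["cx"]],[0,p["fy"],p["cy"]],[0,0,1]])
    xy=cv2.undistortPointsIter(np.stack([u,v],-1).reshape(-1,1,2),K,np.array([p["k1"],0,0,0,0.]),None,None,(3,50,1e-9)).reshape(420,560,2)
    c=np.stack([xy[...,0]*d,-xy[...,1]*d,-d],-1)
    w=c@Rm(p).T+np.array(p["position"]); w[d<=0]=np.nan
    return w
E
python3 - <<'E'
from h import *
for n in("top","side"):
    b,d=read_camera(n);cv2.imwrite(f"pics/{n}0.png",b);np.save(f"{n}0.npy",d);print(n,camera_params(n))
print(read_state())
E
```

```text
pics
top {'fx': 386.7909709769597, 'fy': 386.7909709769597, 'cx': 274.8972331769473, 'cy': 203.19733144588423, 'k1': 0.016622367359168597, 'position': array([0.39566316, 0.03685597, 1.25044444]), 'rotation': array([ 0.11416554, -0.08344248, -1.57864383])}
side {'fx': 511.6184916692541, 'fy': 511.6184916692541, 'cx': 281.5880486540916, 'cy': 208.417703273315, 'k1': -0.0519767640293654, 'position': array([0.14574004, 1.13539713, 0.99849508]), 'rotation': array([ 0.20004461, -1.22921063, -2.53745116])}
{'t': 0.1, 'q': array([-1.33437467e+00,  1.31110448e-01,  1.48916210e+00, -3.20154932e-05,
        1.52301913e+00, -8.53900584e-02]), 'dq': array([-0.00065024, -0.00073765, -0.00282524, -0.00041886,  0.00198823,
       -0.00115714]), 'joint_torque': array([ 9.69125467e-04, -5.61340249e+01, -4.93097556e+01,  7.69661483e-02,
        2.91433081e-02, -6.00625094e-05]), 'tool_pos': array([ 0.18974414, -0.56899064,  0.40378182]), 'orientation': array([-3.09934100e+00, -5.03053557e-01,  2.51298297e-04]), 'force': array([ 0.49171374,  0.84907993, -0.63945421]), 'wrist_torque': array([ 0.01446805,  0.02686481, -0.04833448]), 'gripper_force': 0.0, 'opening': 0.0929500712071997}
```

View pics/top0.png

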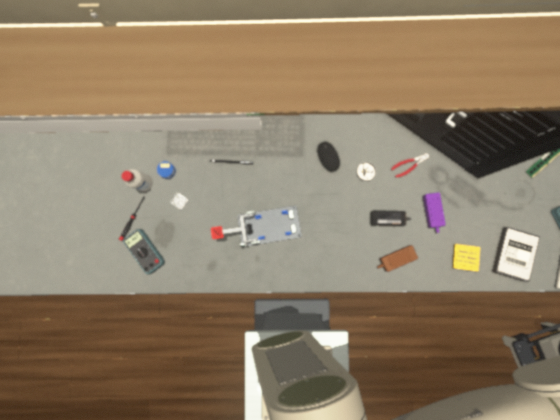

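View pics/side0.png

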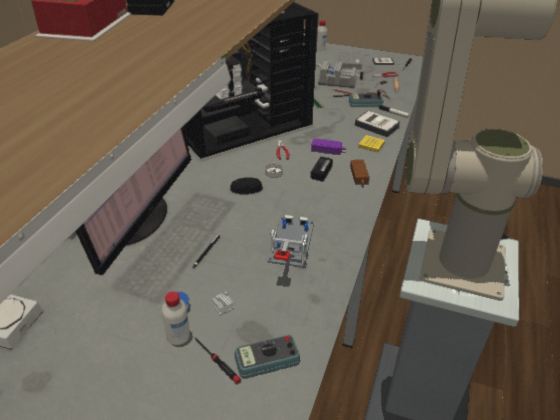

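The top view shows what could be taken for the adapter: the black block at (388,218), a purple one at (434,210), a brown one at (398,258) and a black mouse at (328,156). I choose the black block with the label and stub. The dock is at (270,226), its red paddle at (217,233).

```bash
python3 - <<'E'
from h import *
b=cv2.imread("pics/top0.png");d=np.load("top0.npy");w=cloud("top",d)
a=cv2.resize(b[195:250,195:315],None,fx=6,fy=6,interpolation=cv2.INTER_CUBIC)[:,:720]
c=cv2.resize(b[200:236,360:415],None,fx=6,fy=6,interpolation=cv2.INTER_CUBIC)
m=np.zeros((330+216,720,3),np.uint8);m[:330]=a;m[330:,:330]=c;cv2.imwrite("pics/crop1.png",m)
for u,v in [(340,240),(388,218),(372,218),(404,218),(270,226),(217,233),(290,211)]:print(u,v,w[v,u].round(4))
hsv=cv2.cvtColor(b,cv2.COLOR_BGR2HSV)
def fit(mask,name):
    P=w[mask];P=P[np.isfinite(P).all(1)]
    r=cv2.minAreaRect((P[:,:2]*1000).astype(np.float32));print(name,len(P),np.median(P,0).round(4),r)
    return P
M=np.zeros((420,560),bool);M[205:232,362:415]=1
P=fit(M&(w[...,2]>.022)&(w[...,2]<.05),"brick top")
P=fit(M&(w[...,2]>.006)&(w[...,2]<.05),"brick all")
M[:]=0;M[200:255,200:310]=1
red=M&((hsv[...,0]<8)|(hsv[...,0]>172))&(hsv[...,1]>130);fit(red,"paddle")
blue=M&(hsv[...,0]>100)&(hsv[...,0]<125)&(hsv[...,1]>120)
n,l,s,c=cv2.connectedComponentsWithStats(blue.astype(np.uint8))
for i in range(1,n):
    if s[i,4]>5: fit(l==i,f"blue{c[i].round()}")
fit(M&(w[...,2]>.004)&(w[...,2]<.013),"plate")
E
```

```text
340 240 [ 0.4323 -0.1467  0.0036]
388 218 [ 0.4989 -0.2947  0.0314]
372 218 [ 0.4997 -0.2455  0.0282]
404 218 [ 0.4987 -0.3455  0.0277]
270 226 [0.4791 0.0769 0.0076]
217 233 [0.4539 0.2327 0.0954]
290 211 [0.5242 0.0124 0.033 ]
brick top 544 [ 0.4991 -0.2951  0.0303] ((500.526611328125, -297.1440734863281), (112.66898345947266, 47.72651290893555), 88.88500213623047)
brick all 598 [ 0.4988 -0.2959  0.03  ] ((501.31756591796875, -302.67437744140625), (161.2411651611328, 84.1359634399414), 87.63211822509766)
paddle 128 [0.4553 0.2329 0.0984] ((455.5448913574219, 233.82284545898438), (34.00215148925781, 30.34315299987793), 4.017573833465576)
blue[284. 212.] 6 [0.5219 0.0298 0.0284] ((523.0173950195312, 29.75006675720215), (9.521756172180176, 2.722456455230713), 86.18557739257812)
blue[258. 216.] 8 [0.5083 0.1157 0.0289] ((508.28106689453125, 115.71719360351562), (9.846940994262695, 2.9294087886810303), 87.68714904785156)
plate 1600 [0.4826 0.0738 0.0079] ((477.4468078613281, 127.93213653564453), (354.1555480957031, 174.44297790527344), 89.45747375488281)
```

View pics/crop1.png

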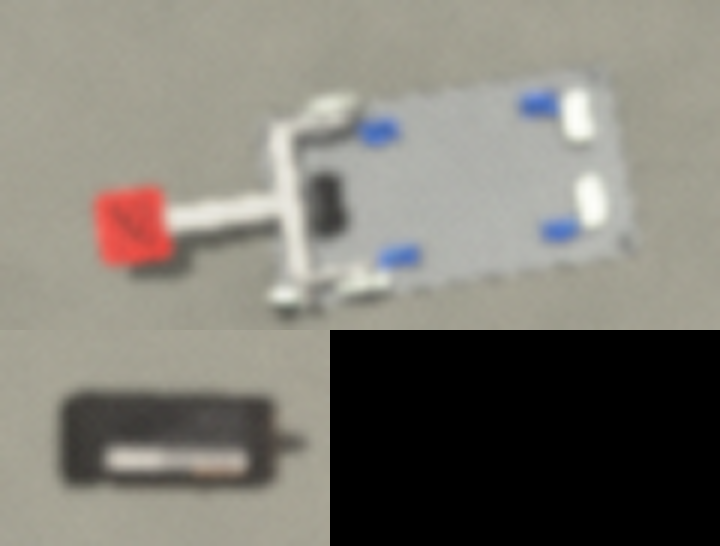

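The crop confirms the black adapter, with its label and its stub at about (409,218) pointing to world -y. The dock's end stop also faces world -y, at about (292,220), so only a small turn is needed.

```bash
cat >> h.py <<'E'
def ray(name,px,z):
    p=camera_params(name);K=np.array([[p["fx"],0,p["cx"]],[0,p["fy"],p["cy"]],[0,0,1]])
    s=cv2.undistortPointsIter(np.array(px,float).reshape(-1,1,2),K,np.array([p["k1"],0,0,0,0.]),None,None,(3,50,1e-9)).reshape(-1,2)
    D=np.c_[s[:,0],-s[:,1],-np.ones(len(s))]@Rm(p).T;o=np.array(p["position"])
    return o+D*((z-o[2])/D[:,2])[:,None]
def proj(name,P):
    p=camera_params(name);c=(np.atleast_2d(P)-np.array(p["position"]))@Rm(p)
    s=np.c_[c[:,0],-c[:,1]]/(-c[:,2:]);s*=1+p["k1"]*(s**2).sum(1,keepdims=True)
    return s*[p["fx"],p["fy"]]+[p["cx"],p["cy"]]
def rigid2(A,B): # A->B in plane: angle, t
    a=A-A.mean(0);b=B-B.mean(0);th=np.arctan2((a[:,0]*b[:,1]-a[:,1]*b[:,0]).sum(),(a*b).sum())
    c,s=np.cos(th),np.sin(th);M=np.array([[c,-s],[s,c]]);t=B.mean(0)-M@A.mean(0)
    return th,t,np.abs(A@M.T+t-B).max()
def goto(pos,yaw): # yaw = world angle of tool y, tool down; pos = TCP
    s=read_state();R0=R.from_rotvec(s["orientation"])
    y=np.array([np.cos(yaw),np.sin(yaw),0]);z=np.array([0,0,-1.]);x=np.cross(y,z)
    R1=R.from_matrix(np.c_[x,y,z])
    print("shift",R0.inv().apply(np.array(pos)-s["tool_pos"]).round(4),"turn",(R0.inv()*R1).as_rotvec().round(4),"t",s["t"])
E
python3 - <<'E'
from h import *
px=np.array([[540,105],[380,131],[560,231],[400,257]])/6+195-.4
W=ray("top",px,.032)[:,:2]
A=np.array([[.0335,-.04],[.0335,.046],[-.0335,-.04],[-.0335,.046]])
print(W.round(4),rigid2(A,W))
# brick: outline px -> check
c=np.array([[62,60],[272,60],[272,157],[62,157],[302,112]])/6+[360,200]-.4
print(ray("top",c,.03).round(4)[:4],ray("top",c[4:],.015).round(4))
goto([.500,-.299,.30],-.02)
E
```

```text
[[0.521  0.0295]
 [0.5081 0.1141]
 [0.4545 0.0199]
 [0.4418 0.1038]] (np.float64(0.15018591030943151), array([0.48177885, 0.06385847]), np.float64(0.0005775290682082518))
[[ 0.5262 -0.2397  0.03  ]
 [ 0.525  -0.3491  0.03  ]
 [ 0.4741 -0.3465  0.03  ]
 [ 0.4751 -0.2377  0.03  ]] [[ 0.4987 -0.3681  0.015 ]]
shift [ 0.3797 -0.1578  0.1041] turn [-1.400e-03 -1.100e-03 -1.229e+00] t 0.1
```

Emit:
{"fn": "carry_out", "kwargs": {"targets": [{"hand": 100,"x": 0.381,"y": -0.162,"z": 0.104,"az": -1.219},{"hand": 100,"x": 0.381,"y": -0.162,"z": 0.104,"az": -1.219},{"hand": 100,"x": 0.381,"y": -0.162,"z": 0.104,"az": -1.219},{"hand": 100,"x": 0.381,"y": -0.162,"z": 0.104,"az": -1.219},{"hand": 100,"x": 0.381,"y": -0.162,"z": 0.104,"az": -1.219},{"hand": 100,"x": 0.381,"y": -0.162,"z": 0.104,"az": -1.219},{"hand": 100,"x": 0.381,"y": -0.162,"z": 0.104,"az": -1.219},{"hand": 100,"x": 0.381,"y": -0.162,"z": 0.104,"az": -1.219}]}}

```text
schema error: expected keys hand, x, y, z, ax, ay, az
```

```bash
python3 - <<'E'
from h import *
s=read_state();print(s["q"].round(2),s["tool_pos"],s["opening"]);goto([.500,-.295,.190],-.01)
E
```

```text
[-1.33  0.13  1.49 -0.    1.52 -0.09] [ 0.18974414 -0.56899064  0.40378182] 0.0929500712071997
shift [ 0.381  -0.1614  0.2141] turn [-1.400e-03 -1.100e-03 -1.239e+00] t 0.1
```

Emit:
{"fn": "carry_out", "kwargs": {"targets": [{"hand": 100,"x": 0.381,"y": -0.161,"z": 0.104,"ax": -0.001,"ay": -0.001,"az": -1.239},{"hand": 100,"x": 0.381,"y": -0.161,"z": 0.104,"ax": -0.001,"ay": -0.001,"az": -1.239},{"hand": 100,"x": 0.381,"y": -0.161,"z": 0.104,"ax": -0.001,"ay": -0.001,"az": -1.239},{"hand": 100,"x": 0.381,"y": -0.161,"z": 0.104,"ax": -0.001,"ay": -0.001,"az": -1.239},{"hand": 100,"x": 0.381,"y": -0.161,"z": 0.104,"ax": -0.001,"ay": -0.001,"az": -1.239},{"hand": 100,"x": 0.381,"y": -0.161,"z": 0.104,"ax": -0.001,"ay": -0.001,"az": -1.239},{"hand": 100,"x": 0.381,"y": -0.161,"z": 0.104,"ax": -0.001,"ay": -0.001,"az": -1.239},{"hand": 100,"x": 0.381,"y": -0.161,"z": 0.104,"ax": -0.001,"ay": -0.001,"az": -1.239}]}}

```text
t: 1.1
tool_pos: [0.5018, -0.2929, 0.2987]
orientation: [-2.225, -2.215, 0.001]
force: [-0.6, -0.3, -0.1]
opening: 0.0928
gripper_force: 0.0
```

```bash
python3 - <<'E'
from h import *
s=read_state();print(s["q"].round(2),s["tool_pos"],s["opening"]);goto([.500,-.295,.190],-.01)
b,d=read_camera("side");cv2.imwrite("pics/s1.png",cv2.resize(b[100:220,240:400],None,fx=5,fy=5))
E
```

```text
[-0.62  0.15  1.66 -0.    1.33 -0.61] [ 0.50180312 -0.29291466  0.29873734] 0.09275201580498298
shift [-0.0022 -0.0016  0.1087] turn [-0.002  -0.0012  0.0056] t 1.1
```

View pics/s1.png

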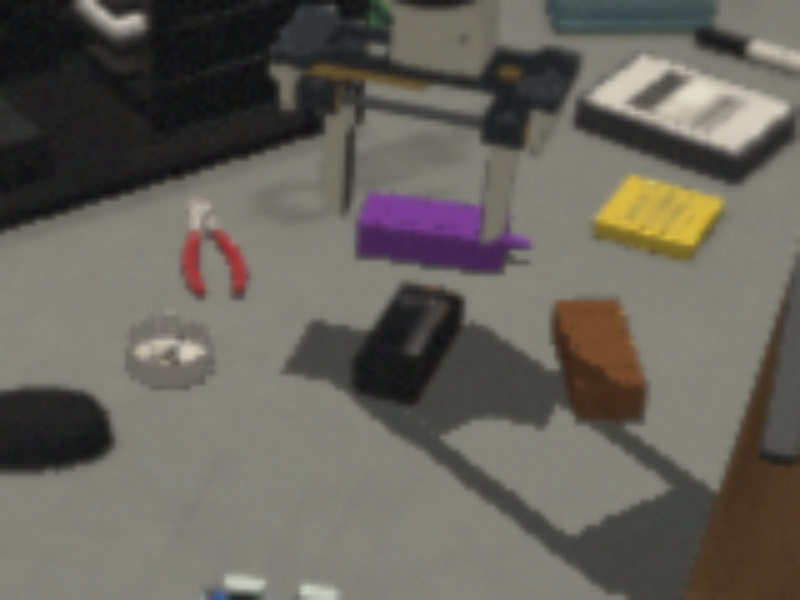

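The crop (side view) shows the open fingers above and astride the black adapter (at about (410,340) in the crop), clear of the purple and brown ones. I'll descend and grip.

Emit:
{"fn": "carry_out", "kwargs": {"targets": [{"hand": 100,"x": -0.002,"y": -0.001,"z": 0.05,"ax": 0,"ay": 0,"az": 0.005},{"hand": 100,"x": -0.002,"y": -0.001,"z": 0.09,"ax": 0,"ay": 0,"az": 0.005},{"hand": 100,"x": -0.002,"y": -0.001,"z": 0.108,"ax": 0,"ay": 0,"az": 0.005},{"hand": 100,"x": -0.002,"y": -0.001,"z": 0.108,"ax": 0,"ay": 0,"az": 0.005},{"hand": 30,"x": -0.002,"y": -0.001,"z": 0.108,"ax": 0,"ay": 0,"az": 0.005},{"hand": 30,"x": -0.002,"y": -0.001,"z": 0.108,"ax": 0,"ay": 0,"az": 0.005},{"hand": 30,"x": -0.002,"y": -0.001,"z": 0.108,"ax": 0,"ay": 0,"az": 0.005},{"hand": 30,"x": -0.002,"y": -0.001,"z": 0.108,"ax": 0,"ay": 0,"az": 0.005}], "newtons": 25}}

```text
t: 2.15
tool_pos: [0.4995, -0.2982, 0.1933]
orientation: [2.237, 2.203, -0.001]
force: [0.5, 0.0, 0.7]
opening: 0.0573
gripper_force: 0.0
```

```bash
python3 - <<'E'
from h import *
s=read_state();print(s["tool_pos"],s["opening"],s["gripper_force"],s["force"]);goto([.500,-.295,.300],-.01)
E
```

```text
[ 0.49951029 -0.29817065  0.19331376] 0.057349639933850075 0.0 [0.51841067 0.01832259 0.65081554]
shift [ 0.003   0.0005 -0.1067] turn [ 0.0009  0.0018 -0.0049] t 2.15
```

Emit:
{"fn": "carry_out", "kwargs": {"targets": [{"hand": 40,"x": 0.002,"y": 0,"z": 0.003,"ax": 0,"ay": 0,"az": 0},{"hand": 30,"x": 0.002,"y": 0,"z": 0.003,"ax": 0,"ay": 0,"az": 0},{"hand": 30,"x": 0.002,"y": 0,"z": 0.003,"ax": 0,"ay": 0,"az": 0},{"hand": 30,"x": 0.002,"y": 0,"z": 0.003,"ax": 0,"ay": 0,"az": 0}]}}

```text
t: 2.65
tool_pos: [0.4997, -0.2963, 0.1903]
orientation: [2.236, 2.203, -0.001]
force: [0.4, -1.0, 4.8]
opening: 0.0477
gripper_force: 24.9
```

```bash
python3 - <<'E'
from h import *
s=read_state();print(s["tool_pos"],s["opening"],s["gripper_force"],s["force"]);goto([.500,-.295,.300],-.01)
E
```

```text
[ 0.49971471 -0.2963016   0.19034532] 0.047743858025023796 24.933815896511078 [ 0.43945039 -1.01311294  4.84532851]
shift [ 0.0011  0.0004 -0.1097] turn [ 0.0013  0.0021 -0.0049] t 2.65
```

Emit:
{"fn": "carry_out", "kwargs": {"targets": [{"hand": 30,"x": 0.001,"y": 0,"z": -0.05,"ax": 0,"ay": 0,"az": 0},{"hand": 30,"x": 0.001,"y": 0,"z": -0.11,"ax": 0,"ay": 0,"az": 0},{"hand": 30,"x": 0.001,"y": 0,"z": -0.11,"ax": 0,"ay": 0,"az": 0}]}}

```text
t: 3.02
tool_pos: [0.501, -0.2959, 0.3053]
orientation: [2.231, 2.198, 0.001]
force: [1.3, -0.7, -2.9]
opening: 0.0477
gripper_force: 24.9
```

```bash
python3 - <<'E'
from h import *
s=read_state();print(s["tool_pos"],s["opening"],s["gripper_force"],s["force"]);goto([.4805,.0728,.300],.15)
w=cloud("top",np.load("top0.npy")).reshape(-1,3);th=.1502
q=(w[:,:2]-[.4818,.0639])@np.array([[np.cos(th),-np.sin(th)],[np.sin(th),np.cos(th)]])
for y in range(-64,130,4):
    m=(abs(q[:,1]*1000-y-2)<2)&(abs(q[:,0])<.026)
    if m.any():print(y+2,np.nanmax(w[m,2]).round(3),end="; ")
E
```

```text
[ 0.50096506 -0.29593776  0.30526475] 0.047737541559729535 24.91752415895462 [ 1.29867016 -0.70976928 -2.8887772 ]
shift [ 0.3684 -0.026   0.0027] turn [ 0.0073  0.007  -0.1648] t 3.025
-62 0.034; -58 0.037; -54 0.037; -50 0.035; -46 0.015; -42 0.012; -38 0.011; -34 0.011; -30 0.013; -26 0.012; -22 0.013; -18 0.012; -14 0.013; -10 0.011; -6 0.012; -2 0.012; 2 0.014; 6 0.012; 10 0.012; 14 0.012; 18 0.013; 22 0.013; 26 0.012; 30 0.013; 34 0.014; 38 0.012; 42 0.014; 46 0.013; 50 0.014; 54 0.014; 58 0.013; 62 0.011; 66 0.014; 70 0.014; 74 0.036; 78 0.037; 82 0.04; 86 0.038; 90 0.08; 94 0.082; 98 0.081; 102 0.082; 106 0.082; 110 0.084; 114 0.084; 118 0.083; 122 0.085; 126 0.084; 130 0.089;
```

Emit:
{"fn": "carry_out", "kwargs": {"targets": [{"hand": 30,"x": 0.06,"y": -0.004,"z": 0.002,"ax": 0,"ay": 0,"az": -0.02},{"hand": 30,"x": 0.12,"y": -0.009,"z": 0.002,"ax": 0.001,"ay": 0.001,"az": -0.06},{"hand": 30,"x": 0.18,"y": -0.013,"z": 0.002,"ax": 0.002,"ay": 0.002,"az": -0.09},{"hand": 30,"x": 0.24,"y": -0.018,"z": 0.002,"ax": 0.003,"ay": 0.003,"az": -0.12},{"hand": 30,"x": 0.3,"y": -0.022,"z": 0.002,"ax": 0.003,"ay": 0.003,"az": -0.15},{"hand": 30,"x": 0.345,"y": -0.025,"z": 0.002,"ax": 0.003,"ay": 0.003,"az": -0.164},{"hand": 30,"x": 0.368,"y": -0.026,"z": 0.002,"ax": 0.003,"ay": 0.003,"az": -0.164},{"hand": 30,"x": 0.368,"y": -0.026,"z": 0.002,"ax": 0.003,"ay": 0.003,"az": -0.164}]}}

```text
t: 4.03
tool_pos: [0.4778, 0.0749, 0.2952]
orientation: [-2.043, -2.379, 0.005]
force: [0.5, -0.2, -2.9]
opening: 0.0476
gripper_force: 24.9
```

```bash
python3 - <<'E'
from h import *
b,d=read_camera("side")
s=read_state();print(s["tool_pos"],s["opening"],s["gripper_force"],s["force"]);goto([.4805,.0728,.198],.15)
g=b.copy()
# predicted brick corners: origin at tool - 9mm along dock -y..., underside z=tool-.190
p=s["tool_pos"];yw=R.from_rotvec(s["orientation"]).as_matrix()
X=yw[:,1]; Y=-yw[:,0]  # brick y
c0=p+yw[:,2]*.190
P=[c0+X*a+Y*y+np.array([0,0,h]) for h in(0,.03) for a in(-.0245,.0245) for y in(-.054,.054)]+[c0+Y*.072+[0,0,.015]]
q=proj("side",P);print(q.round(1))
u0,v0=q.mean(0).astype(int)-[50,37]
g=cv2.resize(b[v0:v0+75,u0:u0+100],None,fx=8,fy=8,interpolation=cv2.INTER_CUBIC)
for u,v in q:cv2.circle(g,(int((u-u0+.5)*8),int((v-v0+.5)*8)),4,(0,255,0),1)
cv2.imwrite("pics/s2.png",g)
E
```

```text
[0.47804456 0.07385389 0.29543808] 0.04827477706060491 24.91756707429886 [-0.36754704 -0.29627526 -1.66798795]
shift [-0.0016  0.0028  0.0974] turn [-0.0058 -0.002   0.0009] t 4.075
[[300.6 225.4]
 [306.8 201.5]
 [282.8 223. ]
 [289.9 199.4]
 [301.  216.8]
 [307.2 193.1]
 [282.9 214.5]
 [290.2 191. ]
 [299.6 192.6]]
```

View pics/s2.png

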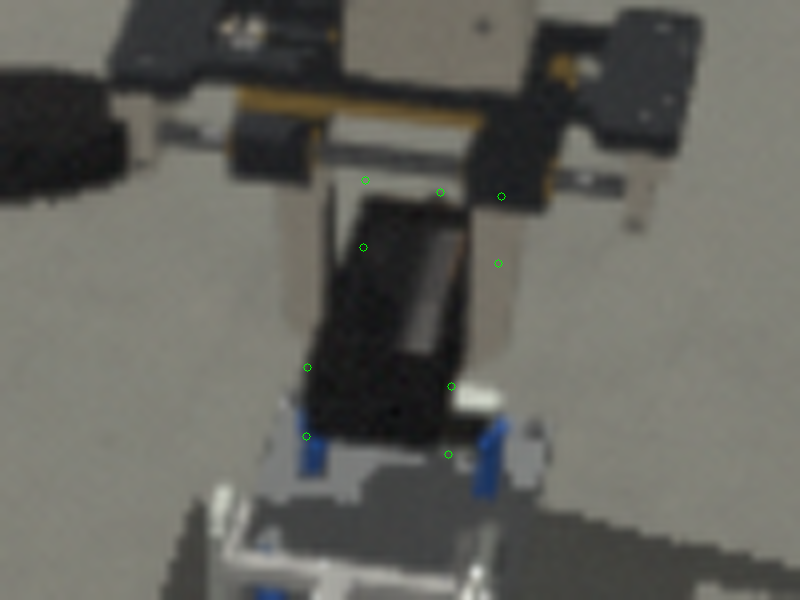

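The crop shows the adapter held between the fingers over the cradle, plain end towards the paddle. Its far end, at about (415,200), is slightly below the prediction. I'll check tilt and offset with the depth data.

```bash
python3 - <<'E'
from h import *
s=read_state();p=s["tool_pos"];T=R.from_rotvec(s["orientation"]).as_matrix();c0=p+T[:,2]*.190
for n in("side","top"):
    b,d=read_camera(n);w=cloud(n,d);l=(w-c0)@np.c_[T[:,1],-T[:,0],-T[:,2]]  # brick-ish frame about block mid
    blk=b.max(2)<75
    m=blk&(abs(l[...,0])<.035)&(abs(l[...,1])<.08)&(l[...,2]>-.02)&(l[...,2]<.045)
    L=l[m]*1000
    print(n,m.sum())
    for y in range(-65,75,8):
        k=abs(L[:,1]-y)<4
        if k.sum()>2:print(y,k.sum(),np.percentile(L[k],[5,50,95],axis=0).round(0).T.tolist())
goto([.4805,.0728,.198],.15)
E
```

```text
side 523
-65 3 [[-10.0, -7.0, -5.0], [-61.0, -61.0, -61.0], [19.0, 25.0, 26.0]]
-57 120 [[-19.0, 0.0, 21.0], [-60.0, -56.0, -53.0], [4.0, 17.0, 31.0]]
-49 59 [[-20.0, 7.0, 24.0], [-53.0, -51.0, -45.0], [3.0, 27.0, 32.0]]
-41 33 [[-21.0, -4.0, 21.0], [-45.0, -42.0, -38.0], [19.0, 29.0, 32.0]]
-33 36 [[-21.0, 2.0, 23.0], [-36.0, -34.0, -30.0], [17.0, 29.0, 31.0]]
-25 27 [[-19.0, 2.0, 21.0], [-28.0, -25.0, -22.0], [27.0, 30.0, 33.0]]
-17 29 [[-22.0, 6.0, 24.0], [-19.0, -17.0, -13.0], [17.0, 28.0, 31.0]]
-9 43 [[-23.0, -1.0, 24.0], [-13.0, -8.0, -6.0], [23.0, 29.0, 34.0]]
-1 27 [[-19.0, 0.0, 26.0], [-5.0, -1.0, 2.0], [28.0, 30.0, 37.0]]
7 30 [[-16.0, 5.0, 21.0], [4.0, 6.0, 10.0], [26.0, 29.0, 31.0]]
15 24 [[-10.0, 4.0, 23.0], [11.0, 14.0, 18.0], [25.0, 29.0, 32.0]]
23 24 [[-14.0, 6.0, 22.0], [19.0, 22.0, 26.0], [27.0, 29.0, 32.0]]
31 28 [[-14.0, 5.0, 23.0], [28.0, 31.0, 35.0], [26.0, 29.0, 32.0]]
39 21 [[-13.0, 5.0, 20.0], [35.0, 39.0, 42.0], [26.0, 29.0, 31.0]]
47 18 [[-12.0, 2.0, 18.0], [43.0, 45.0, 48.0], [28.0, 29.0, 31.0]]
top 0
shift [-0.0005  0.0025  0.0981] turn [-0.0048 -0.0018 -0.0012] t 4.175
```

Emit:
{"fn": "carry_out", "kwargs": {"targets": [{"hand": 30,"x": -0.003,"y": 0.002,"z": 0.03,"ax": -0.004,"ay": -0.002,"az": 0},{"hand": 30,"x": -0.003,"y": 0.002,"z": 0.055,"ax": -0.004,"ay": -0.002,"az": 0},{"hand": 30,"x": -0.003,"y": 0.002,"z": 0.055,"ax": -0.004,"ay": -0.002,"az": 0},{"hand": 30,"x": -0.003,"y": 0.002,"z": 0.055,"ax": -0.004,"ay": -0.002,"az": 0},{"hand": 30,"x": -0.003,"y": 0.002,"z": 0.055,"ax": -0.004,"ay": -0.002,"az": 0}]}}

```text
t: 4.8
tool_pos: [0.4818, 0.0705, 0.2437]
orientation: [2.049, 2.378, 0.004]
force: [-0.0, -0.2, -2.3]
opening: 0.0482
gripper_force: 24.9
```

```bash
python3 - <<'E'
from h import *
s=read_state();print(s["tool_pos"],s["opening"],s["gripper_force"],s["force"]);goto([.4808,.0703,.198],.15)
E
```

```text
[0.48184359 0.07054964 0.24366348] 0.04822457244727462 24.917576909065247 [-0.03806162 -0.16756288 -2.33776879]
shift [-0.0001 -0.0012  0.0457] turn [ 0.0036  0.0004 -0.0014] t 4.8
```

Emit:
{"fn": "carry_out", "kwargs": {"targets": [{"hand": 30,"x": 0,"y": -0.001,"z": 0.015,"ax": 0.003,"ay": 0,"az": 0},{"hand": 30,"x": 0,"y": -0.001,"z": 0.03,"ax": 0.003,"ay": 0,"az": 0},{"hand": 30,"x": 0,"y": -0.001,"z": 0.04,"ax": 0.003,"ay": 0,"az": 0},{"hand": 30,"x": 0,"y": -0.001,"z": 0.045,"ax": 0.003,"ay": 0,"az": 0},{"hand": 30,"x": 0,"y": -0.001,"z": 0.045,"ax": 0.003,"ay": 0,"az": 0}]}}

```text
t: 5.42
tool_pos: [0.48, 0.0706, 0.1976]
orientation: [-2.048, -2.379, 0.004]
force: [-7.3, -0.9, 9.8]
opening: 0.0481
gripper_force: 24.9
```

```bash
python3 - <<'E'
from h import *
s=read_state();print(s["tool_pos"],s["opening"],s["gripper_force"],s["force"]);goto([.4808,.0703,.198],.15)
b,d=read_camera("side");cv2.imwrite("pics/s3.png",cv2.resize(b[185:260,250:350],None,fx=8,fy=8,interpolation=cv2.INTER_CUBIC))
E
```

```text
[0.47996682 0.07064225 0.1975621 ] 0.04812965553650288 24.938524961471558 [-7.31960755 -0.86398421  9.76949882]
shift [-0.0005  0.0008 -0.0004] turn [-0.0037  0.0001 -0.0009] t 5.425
```

View pics/s3.png

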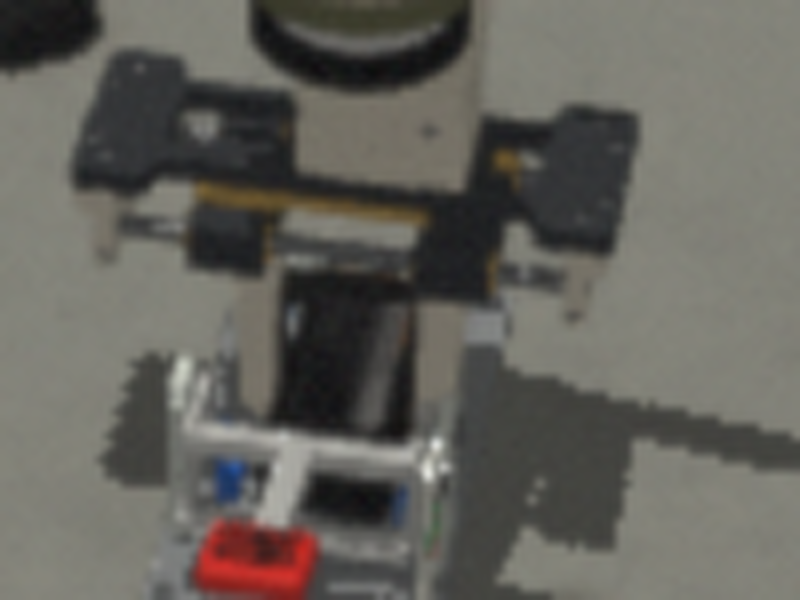

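The crop shows the adapter down between the rails behind the lever, with about 10 N of support on it and the paddle at (255,555) untouched. I'll release and rise.

Emit:
{"fn": "carry_out", "kwargs": {"targets": [{"hand": 75,"x": 0,"y": 0,"z": 0,"ax": 0,"ay": 0,"az": 0},{"hand": 75,"x": 0,"y": 0,"z": 0,"ax": 0,"ay": 0,"az": 0},{"hand": 75,"x": 0,"y": 0,"z": 0,"ax": 0,"ay": 0,"az": 0},{"hand": 75,"x": 0,"y": 0,"z": -0.03,"ax": 0,"ay": 0,"az": 0},{"hand": 75,"x": 0,"y": 0,"z": -0.08,"ax": 0,"ay": 0,"az": 0},{"hand": 75,"x": 0,"y": 0,"z": -0.13,"ax": 0,"ay": 0,"az": 0},{"hand": 75,"x": -0.06,"y": 0,"z": -0.15,"ax": 0,"ay": 0,"az": 0},{"hand": 75,"x": -0.12,"y": 0,"z": -0.15,"ax": 0,"ay": 0,"az": 0}]}}

```text
t: 6.48
tool_pos: [0.4992, -0.0488, 0.3503]
orientation: [2.044, 2.38, 0.002]
force: [0.8, -0.2, -0.7]
opening: 0.0699
gripper_force: 0.0
```

Emit:
{"fn": "carry_out", "kwargs": {"targets": [{"hand": 0,"x": -0.06,"y": 0,"z": 0,"ax": 0,"ay": 0,"az": 0},{"hand": 0,"x": -0.12,"y": 0,"z": 0,"ax": 0,"ay": 0,"az": 0},{"hand": 0,"x": -0.12,"y": 0,"z": 0,"ax": 0,"ay": 0,"az": 0}]}}

```text
t: 6.85
tool_pos: [0.516, -0.1704, 0.3471]
orientation: [-2.056, -2.375, 0.003]
force: [-0.9, 0.0, 0.2]
opening: 0.0444
gripper_force: 0.0
```

```bash
python3 - <<'E'
from h import *
b,d=read_camera("top");w=cloud("top",d)
s=read_state();print(s["t"],s["tool_pos"],s["opening"],s["force"])
goto([.456,.235,.36],.15)
th=.1502;q=(w[...,:2]-[.4818,.0639])@np.array([[np.cos(th),-np.sin(th)],[np.sin(th),np.cos(th)]])
m=(abs(q[...,0])<.035)&(abs(q[...,1])<.09)&(w[...,2]>.025)&(w[...,2]<.055)&(b.max(2)<80)
P=q[m]*1000;r=cv2.minAreaRect(P.astype(np.float32));print(r,np.percentile(P,[2,50,98],axis=0).round(1).tolist(),np.nanpercentile(w[m,2],[10,50,90]))
cv2.imwrite("pics/t2.png",cv2.resize(b[190:265,195:315],None,fx=6,fy=6,interpolation=cv2.INTER_CUBIC))
E
```

```text
6.9 [ 0.51591428 -0.16843228  0.34691267] 0.04038263138301507 [-0.55762367 -0.25399013  0.18300584]
shift [ 0.4079 -0.0008 -0.013 ] turn [-0.0021 -0.0003 -0.0045] t 6.9
((-2.314403533935547, 17.99380874633789), (131.9462127685547, 42.056251525878906), 89.52264404296875) [[-22.2, -43.7], [4.5, 11.8], [17.7, 81.2]] [0.03425084 0.03812539 0.0412904 ]
```

View pics/t2.png

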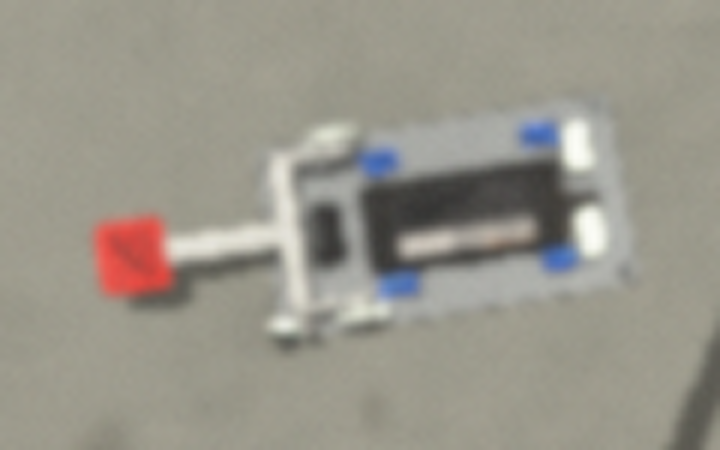

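The top crop shows the adapter flat in the cradle, its stub in the notch at about (580,198), its plain end towards the head at (325,235), and released. Now I'll go over to the paddle with the fingers shut.

Emit:
{"fn": "carry_out", "kwargs": {"targets": [{"hand": 0,"x": 0.06,"y": 0,"z": -0.012,"ax": 0,"ay": 0,"az": 0},{"hand": 0,"x": 0.12,"y": 0,"z": -0.012,"ax": 0,"ay": 0,"az": 0},{"hand": 0,"x": 0.18,"y": 0,"z": -0.012,"ax": 0,"ay": 0,"az": 0},{"hand": 0,"x": 0.24,"y": 0,"z": -0.012,"ax": 0,"ay": 0,"az": 0},{"hand": 0,"x": 0.3,"y": 0,"z": -0.012,"ax": 0,"ay": 0,"az": 0},{"hand": 0,"x": 0.36,"y": -0.001,"z": -0.012,"ax": 0,"ay": 0,"az": 0},{"hand": 0,"x": 0.408,"y": -0.001,"z": -0.012,"ax": 0,"ay": 0,"az": 0},{"hand": 0,"x": 0.408,"y": -0.001,"z": -0.012,"ax": 0,"ay": 0,"az": 0}]}}

```text
t: 7.9
tool_pos: [0.4525, 0.2405, 0.3591]
orientation: [-2.041, -2.385, 0.002]
force: [-0.7, -0.6, -0.6]
opening: 0.0005
gripper_force: 0.0
```

```bash
python3 - <<'E'
from h import *
s=read_state();print(s["tool_pos"],s["opening"],s["force"]);goto([.456,.2345,.300],.15)
E
```

```text
[0.45254009 0.2405186  0.35911427] 0.0005372482131241584 [-0.73387442 -0.62043482 -0.5667495 ]
shift [-0.0065  0.0026  0.0591] turn [-0.0022 -0.0009  0.0053] t 7.9
```

Emit:
{"fn": "carry_out", "kwargs": {"targets": [{"hand": 0,"x": -0.005,"y": 0.002,"z": 0.03,"ax": 0,"ay": 0,"az": 0.003},{"hand": 0,"x": -0.005,"y": 0.002,"z": 0.059,"ax": 0,"ay": 0,"az": 0.003},{"hand": 0,"x": -0.005,"y": 0.002,"z": 0.059,"ax": 0,"ay": 0,"az": 0.003},{"hand": 0,"x": -0.005,"y": 0.002,"z": 0.059,"ax": 0,"ay": 0,"az": 0.003}]}}

```text
t: 8.4
tool_pos: [0.4573, 0.2319, 0.3013]
orientation: [-2.053, -2.377, 0.001]
force: [0.1, -0.6, -0.2]
opening: 0.0009
gripper_force: 0.0
```

```bash
python3 - <<'E'
from h import *
s=read_state();print(s["tool_pos"],s["force"]);goto([.456,.2345,.231],.15)
E
```

```text
[0.45726308 0.23194913 0.3012992 ] [ 0.05260119 -0.61294211 -0.17743661]
shift [ 0.0027 -0.0008  0.0703] turn [-0.001  -0.0001 -0.004 ] t 8.4
```

Now press slowly to a bit short of the middle, then check.

Emit:
{"fn": "carry_out", "kwargs": {"targets": [{"hand": 0,"x": 0.001,"y": 0,"z": 0.012,"ax": 0,"ay": 0,"az": 0},{"hand": 0,"x": 0.001,"y": 0,"z": 0.024,"ax": 0,"ay": 0,"az": 0},{"hand": 0,"x": 0.002,"y": 0,"z": 0.034,"ax": 0,"ay": 0,"az": 0},{"hand": 0,"x": 0.002,"y": 0,"z": 0.044,"ax": 0,"ay": 0,"az": 0},{"hand": 0,"x": 0.002,"y": 0,"z": 0.053,"ax": 0,"ay": 0,"az": 0},{"hand": 0,"x": 0.002,"y": 0,"z": 0.06,"ax": 0,"ay": 0,"az": 0},{"hand": 0,"x": 0.002,"y": 0,"z": 0.065,"ax": 0,"ay": 0,"az": 0},{"hand": 0,"x": 0.002,"y": 0,"z": 0.065,"ax": 0,"ay": 0,"az": 0}]}}

```text
t: 9.4
tool_pos: [0.4572, 0.2336, 0.2352]
orientation: [2.053, 2.377, -0.002]
force: [-0.7, -1.8, 8.3]
opening: 0.0006
gripper_force: 3.9
```

```bash
python3 - <<'E'
from h import *
s=read_state();print(s["tool_pos"],s["force"]);goto([.456,.2345,.231],.15)
b,d=read_camera("side");cv2.imwrite("pics/s4.png",cv2.resize(b[190:280,250:350],None,fx=6,fy=6,interpolation=cv2.INTER_CUBIC))
E
```

```text
[0.45715198 0.2336491  0.23518733] [-0.72139914 -1.80572841  8.2900403 ]
shift [ 0.001  -0.001   0.0042] turn [-0.0011  0.0012 -0.004 ] t 9.4
```

View pics/s4.png

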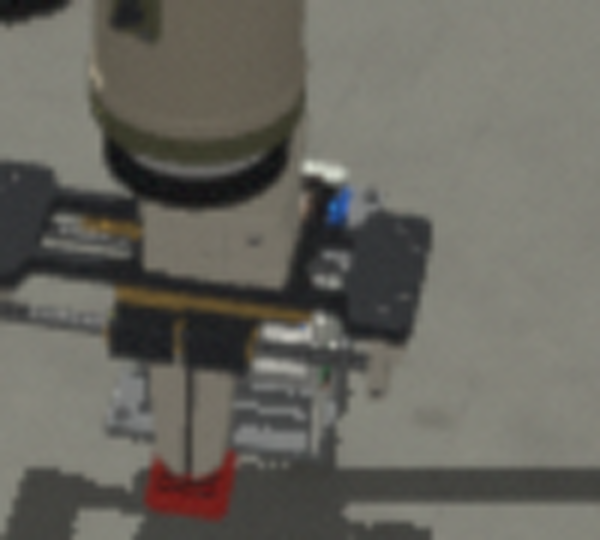

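The crop shows the shut fingers centred on the red paddle (190,485), pressed down. The tip is at 49 mm with 8.3 N, which gives about 0.47 rad, in the green. I'll go 3 mm further to mid-band and hold.

Emit:
{"fn": "carry_out", "kwargs": {"targets": [{"hand": 0,"x": 0.001,"y": 0,"z": 0.002,"ax": 0,"ay": 0,"az": 0},{"hand": 0,"x": 0.001,"y": 0,"z": 0.003,"ax": 0,"ay": 0,"az": 0},{"hand": 0,"x": 0.001,"y": 0,"z": 0.003,"ax": 0,"ay": 0,"az": 0},{"hand": 0,"x": 0.001,"y": 0,"z": 0.003,"ax": 0,"ay": 0,"az": 0},{"hand": 0,"x": 0.001,"y": 0,"z": 0.003,"ax": 0,"ay": 0,"az": 0},{"hand": 0,"x": 0.001,"y": 0,"z": 0.003,"ax": 0,"ay": 0,"az": 0},{"hand": 0,"x": 0.001,"y": 0,"z": 0.003,"ax": 0,"ay": 0,"az": 0},{"hand": 0,"x": 0.001,"y": 0,"z": 0.003,"ax": 0,"ay": 0,"az": 0}]}}

```text
t: 10.45
tool_pos: [0.4571, 0.2343, 0.2326]
orientation: [2.053, 2.377, -0.003]
force: [0.6, -4.3, 7.4]
opening: 0.0003
gripper_force: 4.0
```

Emit:
{"fn": "carry_out", "kwargs": {"targets": [{"hand": 0,"x": 0,"y": 0,"z": 0,"ax": 0,"ay": 0,"az": 0},{"hand": 0,"x": 0,"y": 0,"z": 0,"ax": 0,"ay": 0,"az": 0},{"hand": 0,"x": 0,"y": 0,"z": 0,"ax": 0,"ay": 0,"az": 0},{"hand": 0,"x": 0,"y": 0,"z": 0,"ax": 0,"ay": 0,"az": 0},{"hand": 0,"x": 0,"y": 0,"z": 0,"ax": 0,"ay": 0,"az": 0},{"hand": 0,"x": 0,"y": 0,"z": 0,"ax": 0,"ay": 0,"az": 0},{"hand": 0,"x": 0,"y": 0,"z": 0,"ax": 0,"ay": 0,"az": 0},{"hand": 0,"x": 0,"y": 0,"z": 0,"ax": 0,"ay": 0,"az": 0}]}}

```text
t: 11.45
tool_pos: [0.4571, 0.2344, 0.2326]
orientation: [2.053, 2.377, -0.003]
force: [0.9, -3.5, 9.5]
opening: 0.0003
gripper_force: 4.0
```

Emit:
{"fn": "carry_out", "kwargs": {"targets": [{"hand": 0,"x": 0,"y": 0,"z": 0,"ax": 0,"ay": 0,"az": 0},{"hand": 0,"x": 0,"y": 0,"z": 0,"ax": 0,"ay": 0,"az": 0},{"hand": 0,"x": 0,"y": 0,"z": 0,"ax": 0,"ay": 0,"az": 0},{"hand": 0,"x": 0,"y": 0,"z": 0,"ax": 0,"ay": 0,"az": 0},{"hand": 0,"x": 0,"y": 0,"z": 0,"ax": 0,"ay": 0,"az": 0},{"hand": 0,"x": 0,"y": 0,"z": 0,"ax": 0,"ay": 0,"az": 0},{"hand": 0,"x": 0,"y": 0,"z": 0,"ax": 0,"ay": 0,"az": 0},{"hand": 0,"x": 0,"y": 0,"z": 0,"ax": 0,"ay": 0,"az": 0}]}}

```text
t: 12.45
tool_pos: [0.4571, 0.2344, 0.2326]
orientation: [2.053, 2.377, -0.003]
force: [-0.2, -3.9, 8.0]
opening: 0.0008
gripper_force: 4.0
```

```bash
python3 - <<'E'
from h import *
b,d=read_camera("side");w=cloud("side",d);hsv=cv2.cvtColor(b,cv2.COLOR_BGR2HSV)
m=((hsv[...,0]<8)|(hsv[...,0]>172))&(hsv[...,1]>130);m[:220]=0;m[290:]=0;m[:,:260]=0;m[:,310:]=0
P=w[m];print(m.sum(),np.nanpercentile(P,[5,50,95],axis=0).round(3))
v,u=np.where(m);print("red px",u.min(),u.max(),v.min(),v.max())
# scale-plate region, view with enlarged crop
th=.1502;f=lambda x,y,z:np.array([.4818+x*np.cos(th)-y*np.sin(th),.0639+x*np.sin(th)+y*np.cos(th),z])
q=proj("side",[f(-.05,y,z) for y in(.093,.113) for z in(.01,.085)]);print(q.round(0))
u0,v0=q.mean(0).astype(int)-[25,20]
cv2.imwrite("pics/s5.png",cv2.resize(b[v0:v0+40,u0:u0+50],None,fx=14,fy=14,interpolation=cv2.INTER_CUBIC))
s=read_state();print(s["t"],s["tool_pos"],s["force"])
E
```

```text
96 [[0.441 0.234 0.034]
 [0.454 0.248 0.04 ]
 [0.472 0.255 0.046]]
red px 274 288 266 276
[[306. 259.]
 [307. 239.]
 [304. 264.]
 [306. 244.]]
12.5 [0.45711974 0.23437396 0.23262692] [ 1.02046002 -3.61337989  8.87411477]
```

View pics/s5.png

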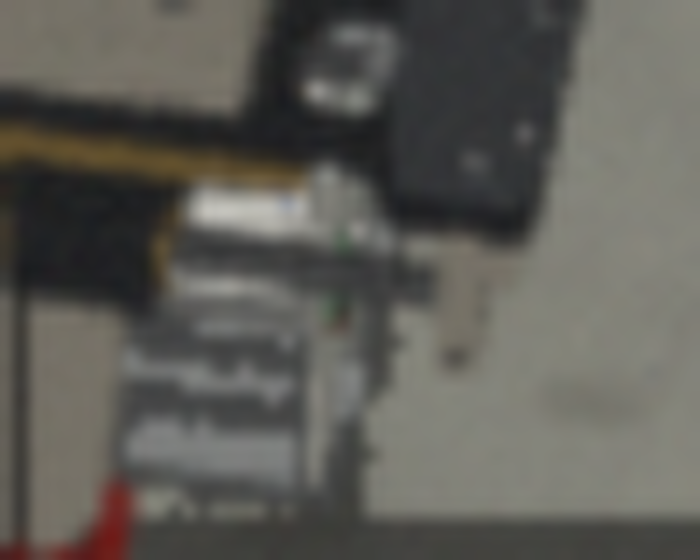

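The crop shows the scale edge-on: green at about (340,240) and (330,305), with a dark pointer-like band between, which fits a lever angle of about 0.5 rad. The lever has been held steady for over 2 s, so I'm handing in.

```bash
python3 -c "
from plant import robot
print(robot.close_job())"
```

```text
the job is handed in; nothing more can be done
None
```

The adapter lies released in the cradle with its stub in the notch; the paddle was held down at about 0.5 rad by fingertip height (green 0.40–0.60) for over 2 s at 8–9 N, and the job was handed in at 12.5 s still holding it, though the pointer could only be seen edge-on.

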